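Open the irrigation valve with its splined key and hold it open

ROBOT

A 6-joint arm with a two-finger parallel gripper is mounted at the origin on the work surface. World frame = base frame: x ahead of the robot, y to its left, z up, the work surface at z = 0. Lengths are in m, angles in rad, forces in N, time in s.
With the tool pointing down it reaches from about 0.225 to 0.875 m from the base axis. Payload 3.4 kg.
Tool frame: the origin (TCP) lies on the centre line of the jaws, within the pads' length; the fingertips stand manip.nose_length ahead of it and the grasp point (between the pads) lies 8 mm behind it (manip.nose_length is the distance from the TCP to the fingertips, in m); z points along the fingers, y is the line along which they close (so a half turn about z gives the same grasp; the last joint's range is limited). The gripper opens to 85 mm and grips with 20 to 120 N. Pads are 22 mm wide; open, the fingers measure 114 mm over their backs; the gripper's body (76 mm by 85 mm) begins 54 mm behind the grasp point. The pads swing forward as they close: fully open they stand 13 mm farther back than shut.
Start: joints at [-1.343, 0.276, 1.505, -0, 1.361, -0.121], TCP at [0.197, -0.54, 0.242] pointing down, gripper open.
Joint ranges: [-2.89, 2.89], [-0.75, 2.08], [0.22, 2.7], [-1.18, 4.32], [0.11, 2.71], [-2.7, 2.7]. Speed limits (rad/s): [2.57, 2.57, 3.14, 3.14, 3.14, 3.14].

INTERFACE

Orientations are given as [roll, pitch, yaw] about the fixed x, y, z axes, in that order (R = Rz(yaw) Ry(pitch) Rx(roll)).
In Python, from station import manip, kinematics, readout, optics gives the robot as it stands. The module is installed in compiled form; this text tells all that it offers. Calls block until the motion is done:
- manip.movep(position, orientation): joint-space move of the TCP to a pose.
- manip.move_straight(position, attitude=None, velocity=0.15): straight line of the TCP; attitude=None keeps the orientation; velocity is the mean speed in m/s.
- manip.movej(angles): joint-space move.
- manip.release() and manip.grasp(grip_force=None): open the fingers fully, or close them until they stop; grip_force is the grip in N (None keeps the last).
- manip.sleep(seconds).
- kinematics.ik(position, orientation): joint angles nearest the present ones, or None.
- readout.observe(): the state.
- optics.snapshot(name): name is "scene" or "side" or "wrist"; returns (picture, depth): 384x512x3 uint8, red, green, blue; 384x512 float32, m along the optical axis (not along the pixel's ray), 0 where there is no reading.
- optics.camera_model(name): a dict with "fx", "fy", "cx", "cy" (pixels), "origin" and "attitude" of the camera in the world; the wrist camera has in their place "hand_eye" (4x4, takes a point from camera to tool coordinates, whose origin is the TCP and whose axes are the flange's). Camera axes: x right, y down, z forward; pixel columns grow to the right and rows downward; lengths in m; the calibration is good to about 2 mm. A picture is of the moment at which its call begins: read the wrist's pose just before it. camera_model takes no time and is no camera call.
A pose or a line that the arm cannot do raises manip.MotionError and nothing moves.
- manip.job_done(): hands the job in; it is judged then, once.
Trained networks look in the newest picture that a camera, given by its name, has taken for a name from the list of things; names that differ only in an ending like _2 or _b are one class to them, and where a whole thing is asked for, a point or a joint stands for the part that bears it (a point fixed in the world has none). Each returns a list of dicts, best first, with "score" (0 to 1); they miss things now and then, are a little off and sometimes report something else, mostly with a low value. They report only what shows in the picture. A call takes as long as a camera call. They do not tell look-alikes from the thing itself.
- optics.find_in(camera, label): "extent" ([left, top, width, height] in pixels, round what is visible of it).
- optics.regions_of(camera, label): "region" (384x512 bool, what is visible of it) and "extent" ([left, top, width, height] in pixels, round what is visible of it).
The state is a dict: "time": time; "joint_positions": joint angles; "qd": joint speeds; "effort": joint torques, N m; "ee_pos": TCP position; "orientation": TCP orientation; "force": force on the tool from outside, world axes, zero at the start; "moment": the same for the moment, N m; "gripper_width": finger opening in m; "grasp_force": force on a finger pad.
Only numpy, scipy, OpenCV 4.12 (cv2) and the standard library are available. Lean on these libraries where they do the work, as an engineer would, in place of code of your own. Each camera call takes 0.05 s, during which the arm holds its last target. There are 200 camera calls.

TASK

Pull the T-handled valve key straight up out of its cup in the rack, turn it so that the crossed splines at its foot match the cross-shaped keyway in the top of the brass irrigation valve, and slide it fully home until its round flange sits flush on the valve. The valve has a return spring, so keep holding the key's handle and pressing: the program finishes while the gripper still holds the key pressed home. Leave the dibber and everything else on the bench where it is.

Things in the scene. Friction and masses are not known exactly. Their poses are not given: they have to be found in the camera images.
- key: Steel valve key, 150 mm tall, 0.15 to 0.31 kg, loose, upright in one of the rack's cups. Origin: tip of its nose (lowest point), 21 mm above the bench in the rack; z up the stem, x along the T-handle. From the tip up: conical nose to 14 mm, crossed splines 14 to 40, 13 mm stem, round flange 52 mm across from 64 to 70 (it hangs by this on the cup's rim), 16 mm stem, T-handle 130 to 150.
- key_splines (a point): Middle of the key's splines, 27 mm above its origin; axes as the key's. The splines form a plus sign of two bars 32 mm across and 8 mm thick along the key's x and y (so the key fits at every quarter turn). The nose below them is round, 6 mm across at the tip, widening to 13 mm.
- key_grip (a point): Centre of the T-handle bar, above the stem, 140 mm above the key's origin; axes as the key's. The bar is 80 mm long (x), 18 mm wide (y), 20 mm tall. Grip its 18 mm width here.
- valve: Brass irrigation valve fixed to the bench, left or right: round steel foot 100 mm across, square head 54 mm wide, top face 100 mm above the bench, a hose stub to either side (along y) near the foot. Origin: centre of its underside, z up. With the key fully home the key's flange lies on the top face and the key's origin is 36 mm above the valve's.
- valve_mouth (a point): Centre of the keyway's mouth in the top face, 100 mm above the valve's origin; axes as the valve's. The keyway is a vertical plus-shaped hole along the valve's x and y, arms 12 mm wide and 36 mm across, 72 mm deep.
- plunger (a joint): Spring plunger in the middle of the keyway, pushed down by the key's nose: 0 when up (its top 44 mm below the mouth), grows as it is pressed, in m; 0.020 with the key fully home. The spring pushes back with 4 N at 0 and 12 N at 0.020, and lifts the key again if it is not held down.
- rack: Steel rack fixed to the bench: plate 75 x 175 x 8 mm with two upright round cups, 48 mm outside, 40 mm inside, rims 85 mm above the bench, centred 55 mm to either side of the origin along the rack's y. Origin at the centre of its underside. The key stands in one cup and the dibber in the other; which is which changes.
- dibber: Wooden-handled dibber with a round 36 mm ball on top, in the rack's other cup, 116 mm tall, its top 137 mm above the bench. Origin at its tip. Not to be moved.
- tin: First-aid tin with a hinged lid, 144 x 204 x 73 mm, origin at the centre of its underside. Bystander.
- pots: Stack of three terracotta pots, 110 mm across, 164 mm tall, origin at the centre of its underside. Bystander.
- pruner: Pruners with orange handles lying flat, 200 mm long along x, 85 mm wide, 23 mm tall. Bystander.
- fork: Stainless hand fork lying flat, 285 mm long along x, 64 mm wide, 26 mm tall. Bystander.
- pad: Grey silicone kneeler pad, 380 x 190 x 30 mm, lying flat. Bystander.
- connector: Small brass hose connector standing upright, 32 mm across, 38 mm tall. Bystander.
- saucer: Terracotta saucer, 110 mm across, 16 mm tall. Bystander.
Things that resemble listed ones, but are neither listed nor needed, are in the scene too. Leave any blue, purple or red look-alike of the rack alone.

How it is judged:
On the way, in this order (a step that is already met when the one before it is completed fails the run):
1. the key is drawn out of the rack, its tip above the cup's rim, held by the gripper (z of key in the frame of rack above 0.086 m and contact force between the fingers and key above 1 N), for 0.1 s.
2. the splines are meshed and the key is pressed fully home, the plunger down (z of key in the frame of valve below 0.039 m and horizontal distance between key and valve below 0.005 m and angle between key's own z axis and vertical below 0.07 rad and value of joint plunger above 0.0165 m), for 0.2 s.
At the end, for the whole second after the job is handed in: Key home in the valve: flange within 3 mm of the top face, axis within 5 mm of the keyway's, tilt under 0.07 rad, plunger pressed over 16.5 mm; the gripper still bears on the key (over 3 N) and the key on the valve (over 4 N), all through the last second (all of step 2 and contact force between the fingers and key above 3 N and contact force between key and valve above 4 N); the arm keeps its last pose, push and grip.
It fails at once if the dibber is moved more than 30 mm (distance of dibber from where it was at the start of the episode above 0.03 m).
It fails at once if another thing on the bench is moved more than 30 mm (distance of any of tin, pots, pruner, fork, pad, connector, saucer from where it was at the start of the episode above 0.03 m).
It also fails if it takes over 42 s, if anything falls off the work surface, if the arm or the gripper's body presses on something with over 40 N, if the wrist force passes 120 N, or if a joint passes its speed limit or range.

## Working session

There is one attempt and no reset: what is moved stays moved. The work goes in short steps, each a Python script; the robot and the scene stay as the last script left them, time stands still between calls to the robot, and variables do not carry over. Pictures are saved under pics/ and viewed, at most 10 in all, crops included, and the job is handed in when it is done.

```bash
ls; mkdir -p pics
cat > h.py <<'E'
import numpy as np, cv2
from scipy.spatial.transform import Rotation as R
from station import manip, kinematics, readout, optics
def campose(n,st=None):
    m=optics.camera_model(n)
    if 'hand_eye' in m:
        T=np.eye(4);T[:3,:3]=R.from_euler('xyz',st['orientation']).as_matrix();T[:3,3]=st['ee_pos']
        return m,T@np.array(m['hand_eye'])
    T=np.eye(4);a=np.array(m['attitude'],float)
    T[:3,:3]=a if a.shape==(3,3) else R.from_euler('xyz',a).as_matrix();T[:3,3]=m['origin']
    return m,T
def snap(n):
    st=readout.observe();rgb,d=optics.snapshot(n);m,T=campose(n,st)
    v,u=np.mgrid[:384,:512]
    P=np.stack([(u-m['cx'])/m['fx']*d,(v-m['cy'])/m['fy']*d,d],-1)@T[:3,:3].T+T[:3,3]
    P[d<=0]=np.nan
    return rgb,d,P,m,T
def save(name,rgb,s=1.5):
    cv2.imwrite('pics/'+name,cv2.resize(rgb[...,::-1],None,fx=s,fy=s,interpolation=cv2.INTER_CUBIC))
E
python3 - <<'E'
from h import *
print(optics.camera_model('scene'));print(manip.nose_length)
ims=[]
for c in ['scene','side']:
    rgb,d,P,m,T=snap(c);save(c+'0.png',rgb,1.56);np.savez(c+'0.npz',rgb=rgb,P=P)
    for l in ['key','valve','rack','dibber']:
        for r in optics.regions_of(c,l):
            q=P[r['region']];q=q[~np.isnan(q[:,0])]
            print(c,l,round(r['score'],2),r['extent'],np.round(np.median(q,0),3) if len(q) else None,np.round(q[:,2].max(),3) if len(q) else None)
print(readout.observe()['time'])
E
```

```text
pics
{'fx': 399.23732313690766, 'fy': 399.23732313690766, 'cx': 258.98508217199975, 'cy': 192.72176717610793, 'origin': array([1.11807403, 0.59945373, 1.03153304]), 'attitude': array([-2.41903781, -0.01863844,  2.27909623])}
0.011
scene key 0.79 [182.7, 138.7, 16.1, 33.9] [ 0.523 -0.172  0.131] 0.176
scene valve 0.64 [255.4, 220.3, 33.9, 45.6] [0.576 0.219 0.052] 0.165
scene rack 0.92 [185.2, 168.4, 43.0, 43.0] [ 0.545 -0.113  0.011] 0.09
scene rack 0.81 [331.7, 176.5, 55.4, 49.4] [0.262 0.315 0.019] 0.09
scene rack 0.8 [192.3, 87.9, 29.3, 41.6] [ 0.251 -0.384  0.035] 0.091
scene rack 0.58 [216.5, 132.5, 41.3, 46.9] [ 0.355 -0.141  0.029] 0.089
scene dibber 0.73 [202.6, 171.0, 20.5, 20.9] [ 0.549 -0.06   0.095] 0.139
side key 0.51 [282.3, 131.8, 24.0, 27.3] [ 0.516 -0.168  0.153] 0.174
side valve 0.79 [197.8, 197.4, 45.3, 44.0] [0.545 0.224 0.035] 0.104
side rack 0.89 [257.5, 157.6, 44.9, 38.4] [ 0.52  -0.106  0.014] 0.087
side rack 0.89 [385.1, 137.9, 27.1, 31.3] [ 0.209 -0.442  0.021] 0.086
side rack 0.75 [305.6, 161.4, 46.4, 50.1] [ 0.341 -0.112  0.034] 0.19
side rack 0.75 [277.1, 247.1, 49.4, 72.0] [0.236 0.33  0.031] 0.089
side dibber 0.7 [266.6, 155.0, 15.7, 18.9] [ 0.535 -0.057  0.096] 0.139
0.5
```

View pics/scene0.png

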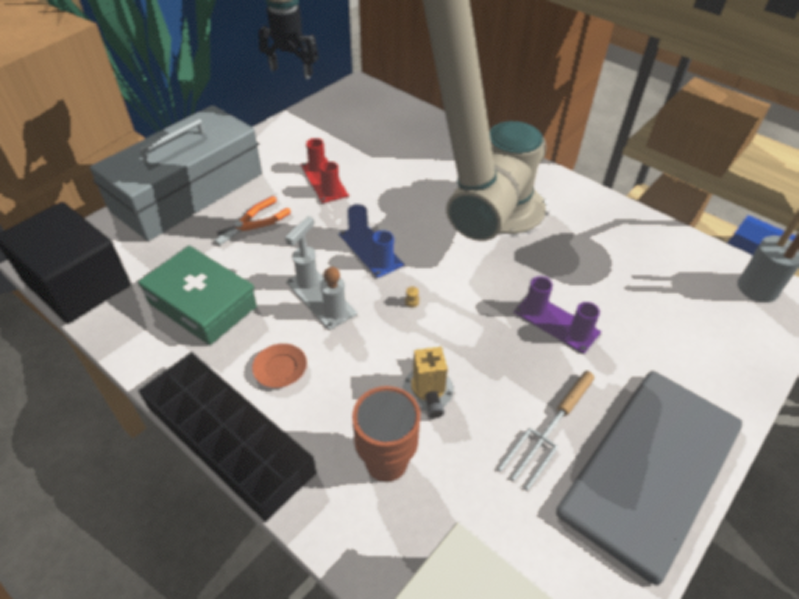

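View pics/side0.png

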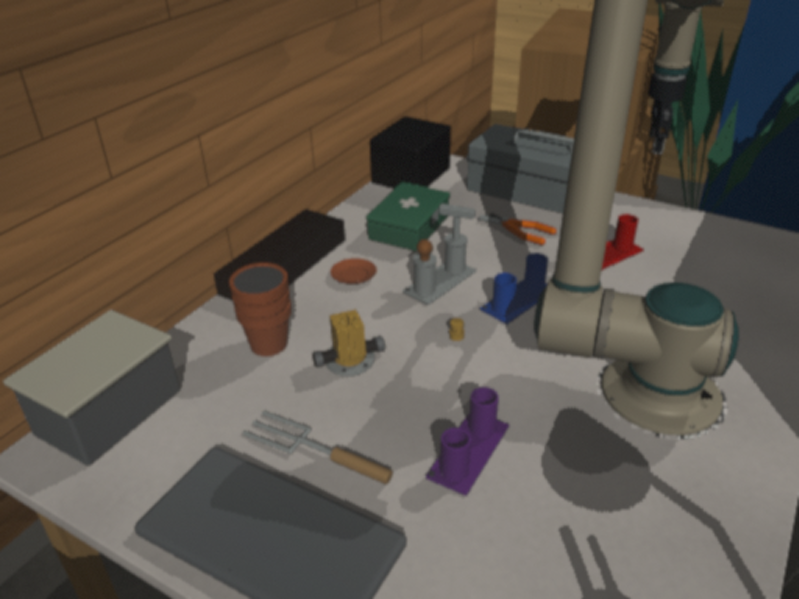

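The scene view shows the grey steel rack at about (320,285), with the T-handled key in the far cup (handle at (300,232)) and the dibber's ball at (332,275). The brass valve is at (430,370), with the pots right beside it at (387,430). The blue (372,240), red (325,170) and purple (558,315) racks are empty look-alikes; the grey one is the only one holding the key, so it fits. Next I'll look at both from close up with the wrist camera.

Run:
```python
from h import *
print(np.round(optics.camera_model('wrist')['hand_eye'],3))
ori=readout.observe()['orientation'];print(ori)
for n,xy,l in [('k',(0.49,-0.17),['key','key_grip','dibber']),('v',(0.52,0.22),['valve','valve_mouth'])]:
    manip.movep([*xy,0.36],[np.pi,0,0])
    rgb,d,P,m,T=snap('wrist');save(f'w{n}.png',rgb,1.5);np.savez(f'w{n}.npz',rgb=rgb,P=P,T=T,K=[m['fx'],m['fy'],m['cx'],m['cy']])
    for lab in l:
        for r in optics.regions_of('wrist',lab):
            q=P[r['region']];q=q[~np.isnan(q[:,0])]
            print(lab,round(r['score'],2),r['extent'],np.round(np.median(q,0),4))
    s=readout.observe();print(s['time'],s['orientation'],s['joint_positions'])
```

```text
[[-0.001 -0.945 -0.327  0.084]
 [ 1.    -0.001  0.    -0.001]
 [-0.    -0.327  0.945 -0.13 ]
 [ 0.     0.     0.     1.   ]]
[3.14157062e+00 1.34799627e-05 3.48835276e-01]
key 0.72 [239.8, 95.6, 41.0, 80.0] [ 0.521  -0.1742  0.1684]
key_grip 0.77 [241.5, 96.2, 38.2, 76.8] [ 0.5213 -0.1742  0.1685]
dibber 0.93 [150.0, 90.0, 45.7, 43.5] [ 0.5433 -0.0725  0.1203]
dibber 0.74 [241.9, 95.9, 38.7, 80.3] [ 0.5212 -0.1741  0.1684]
dibber 0.62 [0.0, 55.4, 46.8, 77.2] [0.55   0.1736 0.0179]
2.475 [-3.14146774e+00  5.74596742e-04 -1.29127607e-03] [-4.69520936e-01  1.45642711e-01  1.39254520e+00 -1.47933550e-04
  1.60397387e+00  1.10256184e+00]
valve 0.6 [219.1, 75.6, 90.4, 78.3] [0.5651 0.2097 0.0324]
valve_mouth 0.6 [226.3, 76.7, 80.4, 79.9] [0.5649 0.2094 0.033 ]
4.075 [ 3.14124001e+00 -1.49840131e-04 -1.90141786e-03] [ 2.74992426e-01  2.18585469e-01  1.29915848e+00 -3.80705809e-04
  1.62380097e+00  1.84767002e+00]
```

Run:
```python
from h import *
a=np.load('wk.npz');b=np.load('wv.npz')
im=np.hstack([cv2.resize(x['rgb'][40:240,130:390],None,fx=1.5,fy=1.5,interpolation=cv2.INTER_CUBIC) for x in (a,b)])
save('crop.png',im,1)
P=a['P'];m=(P[...,2]>0.155)&(P[...,2]<0.185)&(abs(P[...,0]-.52)<.06)&(abs(P[...,1]+.174)<.06)
q=P[m];print('handle',len(q),np.median(q[:,2]));r=cv2.minAreaRect((q[:,:2]*1000).astype(np.float32));print(r)
P=b['P'];z=P[...,2]
m=(z>0.09)&(z<0.115)&(abs(P[...,0]-.565)<.06)&(abs(P[...,1]-.21)<.06)
q=P[m];print('valve top',len(q),np.median(q[:,2]));print(cv2.minAreaRect((q[:,:2]*1000).astype(np.float32)))
# hole: not-top pixels inside the hull
mm=m.astype(np.uint8);h=cv2.convexHull(np.argwhere(mm)[:,::-1].astype(np.int32));f=np.zeros_like(mm);cv2.fillConvexPoly(f,h,1)
hole=(f==1)&(mm==0);print(hole.sum(),np.argwhere(hole).mean(0))
cv2.imwrite('pics/hole.png',cv2.resize(np.hstack([mm*120,hole*np.uint8(255)])[60:170,:],None,fx=1,fy=1))
```

```text
handle 1360 0.16902797497095617
((519.3983154296875, -174.0650177001953), (80.09991455078125, 17.983501434326172), 10.842358589172363)
valve top 1525 0.09813842990322597
((559.0299682617188, 208.14288330078125), (53.92274856567383, 54.003360748291016), 50.749290466308594)
511 [120.36986301 266.10958904]
```

View pics/crop.png

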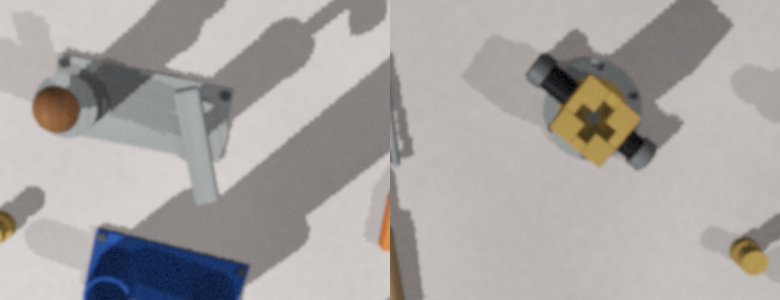

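Left crop: the key's handle runs from (190,92) to (205,200), with the dibber ball at (55,108) in the same grey rack. Right crop: the valve's head with its plus-shaped keyway centred at about (597,122). The fitted sizes (80x18 and 54x54 mm) match the spec. I'll shoot the valve again at a half turn to cancel the hand-eye bias, then grasp the key.

Run:
```python
from h import *
s=np.load('scene0.npz');P=s['P'];rr=optics
manip.movep([0.598,0.208,0.36],[np.pi,0,np.pi])
rgb,d,P,m,T=snap('wrist');z=P[...,2]
m=(z>0.09)&(z<0.115)&(abs(P[...,0]-.56)<.06)&(abs(P[...,1]-.21)<.06)
q=P[m];print('valve top',len(q),np.median(q[:,2]));rect=cv2.minAreaRect((q[:,:2]*1000).astype(np.float32));print(rect)
c2=np.array(rect[0])/1e3;c1=np.array([.55903,.20814])
e=(c1-c2)/2;print('valve',(c1+c2)/2,'bias at yaw0',e)
key=np.array([.5194,-.1741])-e; yaw=np.radians(10.84);print('key',key)
hi=z>0.13; print('tall pts',np.nanmin(P[hi],0) if hi.any() else None,np.nanmax(P[hi],0) if hi.any() else None)
manip.movep([*key,0.27],[np.pi,0,yaw])
manip.move_straight([*key,0.153],velocity=0.12)
print(readout.observe()['force'])
manip.grasp(60)
s=readout.observe();print(s['time'],s['gripper_width'],s['grasp_force'],s['ee_pos'],s['force'])
```

```text
valve top 1524 0.098112382751459
((558.2838745117188, 207.46873474121094), (53.92306900024414, 54.062461853027344), 50.76320266723633)
valve [0.55865694 0.20780437] bias at yaw0 [0.00037306 0.00033563]
key [ 0.51902694 -0.17443563]
tall pts [ 0.52640953 -0.07710176  0.13000194] [0.93584712 0.57565395 0.43553372]
[0.11625571 0.46557307 1.00256291]
10.525 0.017343426753389252 59.944841265678406 [ 0.51927914 -0.17479087  0.15323944] [ 0.6941808  -2.15892748  1.98137973]
```

Run:
```python
from h import *
s=readout.observe();x,y,z=s['ee_pos']
manip.move_straight([x,y,0.30],velocity=0.12)
manip.sleep(0.2);s=readout.observe();print(s['time'],s['gripper_width'],s['grasp_force'],s['force'],s['moment'])
yaw=np.radians(50.76)
manip.movep([.5587,.2078,0.30],[np.pi,0,yaw])
manip.sleep(0.3);s=readout.observe();print(s['time'],s['ee_pos'],s['orientation'],s['force'])
rgb,d,P,m,T=snap('wrist');np.savez('wg.npz',rgb=rgb,P=P)
r2,*_=snap('side');r3,*_=snap('scene')
c=lambda r:cv2.resize(r,(400,300))
cv2.imwrite('pics/held.png',np.vstack([np.hstack([c(rgb),c(r2[80:260,130:370])]),np.hstack([c(r3[100:280,150:390]),c(r3)])])[...,::-1])
```

```text
12.1 0.01711462990433609 59.589824080467224 [ 0.81024592 -0.31512226 -1.9165858 ] [ 0.02946055 -0.04814604  0.0386033 ]
13.8333 [0.55895494 0.20691195 0.300043  ] [3.14143818e+00 7.81360688e-05 8.84492244e-01] [-0.59907445  0.54898083 -2.37280698]
```

View pics/held.png

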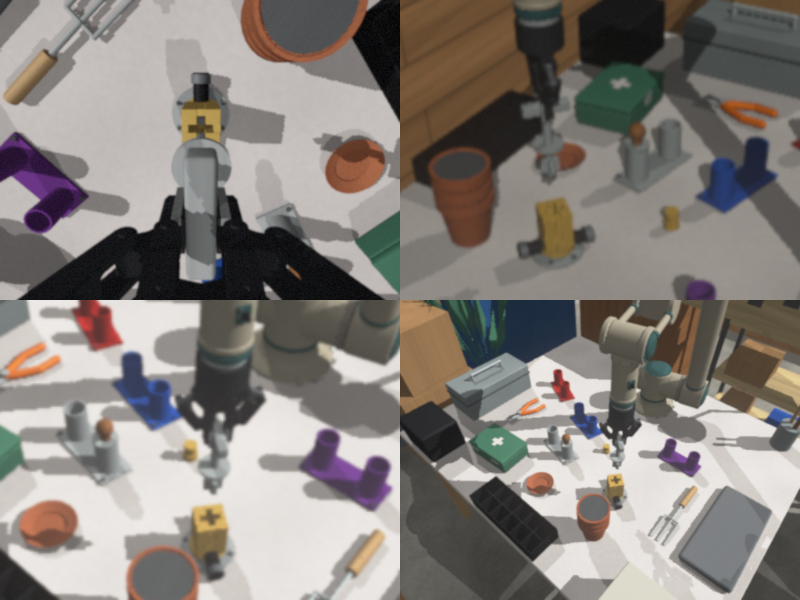

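The key is held upright over the valve (wrist tile: handle at (200,210), flange at (200,162), keyway plus at (201,127)), and the dibber is still in the rack. I'll check the tilt and offset of the held key from this depth image.

Run:
```python
from h import *
P=np.load('wg.npz')['P'];t=np.array([.55895,.20691]);yaw=np.radians(50.68)
Rz=np.array([[np.cos(yaw),np.sin(yaw)],[-np.sin(yaw),np.cos(yaw)]])
L=P.copy();L[...,:2]=(P[...,:2]-t)@Rz.T
near=(abs(L[...,0])<.06)&(abs(L[...,1])<.04)
m=near&(L[...,2]>.312)&(L[...,2]<.325)&(abs(L[...,1])<.012)
q=L[m];A=np.c_[q[:,:2],np.ones(len(q))];c=np.linalg.lstsq(A,q[:,2],rcond=None)[0];print('top',len(q),c,q.min(0),q.max(0))
print(cv2.minAreaRect((q[:,:2]*1000).astype(np.float32)))
m=near&(L[...,2]>.225)&(L[...,2]<.25);q=L[m];print('flange',len(q),q.min(0),q.max(0))
A=np.c_[q[:,:2],np.ones(len(q))];print(np.linalg.lstsq(A,q[:,2],rcond=None)[0])
# circle fit: front edge extremes per column
s=q[q[:,0]>0.01];b=np.round(s[:,1]*500);pts=np.array([s[b==k][s[b==k][:,0].argmax(),:2] for k in np.unique(b)])
from scipy.optimize import least_squares
print(least_squares(lambda p:np.hypot(*(pts-p).T)-.026,[0,0],loss='soft_l1',f_scale=.001).x)
```

```text
top 7220 [-0.0094161  -0.01753107  0.31655975] [-0.03874728 -0.01197266  0.31200746] [0.04164406 0.01199707 0.32499818]
((1.4357643127441406, -0.10672378540039062), (80.31747436523438, 23.96680450439453), 0.6483997106552124)
flange 1925 [-0.01690617 -0.02480987  0.22960756] [0.02720848 0.0264486  0.23879411]
[-0.0259795  -0.00485579  0.23612042]
[0.00105733 0.00067182]
```

Run:
```python
from h import *
yaw=np.radians(50.76);c,s_=np.cos(yaw),np.sin(yaw)
off=np.array([[c,-s_],[s_,c]])@np.array([.0007,.00035])
goal=np.array([.55866,.2078])-off
cmd=goal.copy()
f0=np.array(readout.observe()['force'])
for z in [0.245,0.245,0.232,0.222,0.214,0.206,0.198,0.19]:
    manip.move_straight([*cmd,z],[np.pi,0,yaw],velocity=0.05 if z<.245 else .12)
    manip.sleep(.1);s=readout.observe();f=np.array(s['force'])-f0
    err=goal-np.array(s['ee_pos'])[:2]
    if z>.23: cmd=cmd+err
    print(round(s['time'],2),z,np.round(s['ee_pos'],4),np.round(s['orientation'],4),np.round(err*1e3,2),np.round(f,1),np.round(s['moment'],2),round(s['grasp_force']))
    if f[2]>15: print('STOP');break
```

```text
14.69 0.245 [0.5593 0.2073 0.2462] [ 3.1401e+00 -2.0000e-03  8.8600e-01] [-0.76 -0.24] [-0.2  1.  -0.2] [-0.    0.05  0.03] 60
15.04 0.245 [0.5578 0.2068 0.2453] [ 3.1412e+00 -5.0000e-04  8.8600e-01] [0.67 0.2 ] [ 0.6 -0.6  0.2] [ 0.    0.   -0.01] 60
15.55 0.232 [0.5585 0.207  0.2319] [3.1416 0.     0.8859] [0.01 0.02] [-0.1  0.3  1.1] [ 0.06 -0.04  0.02] 60
16.0 0.222 [0.5585 0.207  0.222 ] [3.1416 0.     0.8859] [0.03 0.02] [ 0.1 -0.2  0.6] [ 0.04 -0.01 -0.04] 60
16.41 0.214 [0.5584 0.207  0.2139] [-3.1416  0.      0.886 ] [0.05 0.  ] [ 0.6 -0.7  0. ] [-0.04 -0.04 -0.04] 60
16.82 0.206 [0.5584 0.207  0.2059] [-3.1415e+00  1.0000e-04  8.8590e-01] [0.08 0.03] [0.3 0.  0.2] [-0.03 -0.01 -0.01] 60
17.23 0.198 [0.5584 0.207  0.1979] [-3.1415e+00  1.0000e-04  8.8600e-01] [ 0.09 -0.  ] [ 1.   0.6 -0.7] [-0.01  0.01  0.02] 60
17.63 0.19 [0.5584 0.207  0.1899] [-3.1415e+00  1.0000e-04  8.8590e-01] [0.07 0.02] [-0.2  0.9  0.7] [-0.01 -0.    0.02] 60
```

The splines have meshed with no resistance. I'll grip harder and press home.

Run:
```python
from h import *
s=readout.observe();yaw=np.radians(50.76);xy=[.5585,.2070]
manip.grasp(100);f0=s['force'][2]
for z in [.184,.178,.173,.171,.170,.169,.168,.1672,.1664,.1656,.1648,.164,.163]:
    manip.move_straight([*xy,z],[np.pi,0,yaw],velocity=.03)
    manip.sleep(.15);s=readout.observe();f=s['force'][2]-f0
    print(round(s['time'],2),z,np.round(s['ee_pos'],4),np.round(s['force'],1),np.round(s['moment'],2),round(s['grasp_force']),round(s['gripper_width'],4))
    if f>28: print('pressed');break
    if s['time']>30: break
rgb,*_=snap('wrist');r2,*_=snap('side')
c=lambda r:cv2.resize(r,(400,300))
cv2.imwrite('pics/home.png',np.hstack([c(rgb),c(r2[140:260,150:310])])[...,::-1])
```

```text
18.35 0.184 [0.5589 0.2071 0.1846] [0.4 0.2 2.5] [ 0.04 -0.11 -0.02] 100 0.0164
18.85 0.178 [0.5589 0.2071 0.1784] [-0.3  0.6  4.5] [ 0.03 -0.11  0.04] 101 0.0164
19.32 0.173 [0.559  0.2072 0.1738] [-0.6  0.2  7.3] [ 0.01  0.05 -0.02] 101 0.0164
19.72 0.171 [0.559  0.2072 0.172 ] [0.4 0.1 6.9] [ 0.03  0.09 -0.01] 101 0.017
20.12 0.17 [0.5591 0.2072 0.171 ] [-1.2  0.4  7.9] [-0.04  0.08  0.02] 101 0.0158
20.52 0.169 [0.5591 0.2072 0.1701] [0.3 0.2 8.9] [-0.04  0.06  0.05] 101 0.0163
20.92 0.168 [0.5591 0.2072 0.1692] [-0.4  1.   7.8] [-0.02  0.13 -0.01] 101 0.0164
21.32 0.1672 [0.5591 0.2072 0.1685] [-1.1 -0.6  9.1] [0.   0.12 0.01] 101 0.0164
21.72 0.1664 [0.5592 0.2072 0.1684] [-1.1 -0.9 12.5] [-0.07  0.29  0.02] 102 0.0167
22.12 0.1656 [0.5593 0.2072 0.1683] [-1.1 -0.1 15.4] [-0.08  0.5   0.02] 102 0.0163
22.52 0.1648 [0.5593 0.2072 0.1683] [-2.6 -1.  19.6] [-0.19  0.7   0.03] 103 0.0164
22.92 0.164 [0.5593 0.2072 0.1683] [-3.2 -1.8 21.4] [-0.19  0.88  0.01] 103 0.0167
23.32 0.163 [0.5594 0.2072 0.1682] [-4.5 -1.4 26.8] [-0.21  1.08  0.02] 104 0.0163
pressed
```

View pics/home.png

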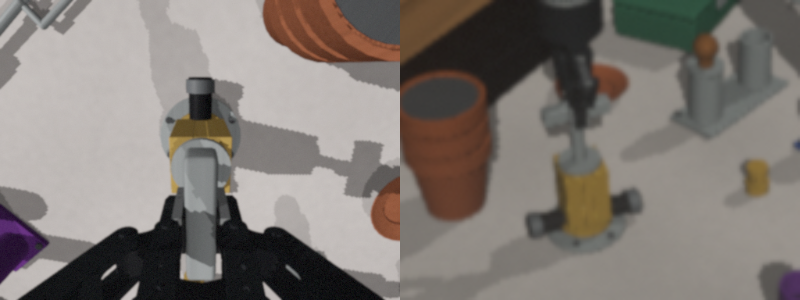

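The flange sits flush on the valve top (wrist tile (202,160), side tile (580,160)). The hard stop came at TCP z 0.1683 against the expected 0.168, with about 27 N of push.

```bash
python3 -c "
from h import *
print(manip.job_done())
s=readout.observe();print(s['time'],s['ee_pos'],s['force'],s['grasp_force'])"
```

```text
the job is handed in; nothing more can be done
None
the job is handed in; nothing more can be done
```

The key is fully home in the valve, its flange flush on the top face, and the gripper was still holding it down with about 27 N when I handed the job in after roughly 24 s; the judge's verdict was not shown.

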